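Raise the lidded pot on the cam lift and hold it

TASK

On the jeweller's lift stand, slide the lidded pot along the deck, without lifting it off, from the outer ring it stands in to the middle ring over the lift, and let go of it. Then swing the cam lever up to its upright position, where the cam lifts the pot highest (past upright it sinks again), and finish holding the lever there, because it falls back if let go. Leave the jar standing in its ring and the other things on the bench alone.

Things in the scene. Friction and masses are not known exactly. Their poses are not given: they have to be found in the camera images.
- rig: Fixed lift stand: grey housing with a flat aluminium deck, 124 mm (its x) by 364 mm (its y), deck top 60 mm above the bench. Origin: centre of its underside; z up, y along its length, -x towards the side with the cam lever (the robot's side). Three engraved rings of 51 mm radius are centred on the deck at y = -120, 0 and +120 mm; the middle one has a 52 mm hole over the lift ram.
- lift_spot (a point): Centre of the middle ring, at deck-top height, axes as the stand's. It does not move with the ram.
- pot: Steel pot, 0.3 to 0.6 kg, flat bottom, 84 mm across, 36 high; fixed lid 89 mm across, its top at 43 mm; on the lid's thin neck a black upright cylindrical knob, 22 mm in diameter, 55 to 77 mm above the bottom. A thin side handle runs along its +x, away from the lever side, to 119 mm from the centre, 20 to 45 mm high. Origin: centre of the bottom. Starts standing in either outer ring.
- lever (a joint): Angle of the cam lever about an axis along the stand's x: 0 = level, pointing to the stand's -y; 1.571 = upright, highest lift; 2.3 = far stop, the lift sinking again past upright. Starts between 0 and 0.34 and stays there; higher up a return spring and the pot's weight bring it down when let go (raising it takes up to about 6 N at the grip).
- ram (a joint): Height of the lift ram, a 44 mm steel disc in the middle ring's hole, driven by the cam: 0 = top 5.5 mm below the deck (lever level), 0.0055 = flush (lever at about 0.36 rad), 0.0185 = 13 mm above the deck (lever upright).
- lever_grip (a point): Middle of the lever's black grip: a fixed round bar, 20 mm in diameter, 70 mm long, lying along the stand's x and sticking out from the lever's end to the robot's side, 110 mm from the pivot axis. The flat steel lever arm (8 mm thick) is at its inner end; the outer end is free. The point and its axes turn with the lever.
- lever_pivot (a point): Point on the lever's turning axis, level with the middle of the grip: at -116 mm x, 0 y, 32 mm z of the stand. The grip moves in a circle of 110 mm radius about it. Axes as the stand's.
- jar: Bystander: closed glass jar with aluminium cap, 52 mm in diameter, 62 mm high, standing in the other outer ring. Origin: centre of its bottom.
- hammer: Bystander: hammer, 240 mm long, lying on the bench left of the stand. Origin: on the bench under it.
- mandrel: Bystander: steel ring mandrel, a 190 mm tall slim cone on a 70 mm round foot, right of the stand. Origin: centre of its underside.
- block: Bystander: steel bench block, 70 by 70 by 22 mm, on the bench to the right. Origin: centre of its underside.
Mind the look-alikes: they are no part of the job. Leave any red or yellow look-alike of the pot alone.

How it is judged:
By the outcome, as a careful person would: the job done as asked, in the order asked, and still so for the second after the job is handed in, while the arm keeps its last pose, push and grip.
It also fails if it takes over 42 s, if anything falls off the work surface, if the arm or the gripper's body presses on something with over 40 N, if the wrist force passes 120 N, or if a joint passes its speed limit or range.

ROBOT

A 6-joint arm with a two-finger parallel gripper is mounted at the origin on the work surface. World frame = base frame: x ahead of the robot, y to its left, z up, the work surface at z = 0. Lengths are in m, angles in rad, forces in N, time in s.
With the tool pointing down it reaches from about 0.35 to 0.925 m from the base axis. Payload 6.4 kg.
Tool frame: the origin (TCP) lies between the finger pads; the fingertips stand 11 mm ahead of it and the grasp point (between the pads) lies 8 mm behind it (env.tip_reach is the distance from the TCP to the fingertips, in m); z points along the fingers, y is the line along which they close (so a half turn about z gives the same grasp; the last joint's range is limited). The gripper opens to 94 mm and grips with 3 to 60 N. Pads are 16 mm wide; open, the fingers measure 119 mm over their backs; the gripper's body (75 mm by 177 mm) begins 78 mm behind the grasp point.
Start: joints at [0.96, 0.245, 1.558, -0, 1.339, -0.174], TCP at [0.275, 0.589, 0.216] pointing down, gripper open.
Joint ranges: [-3.13, 3.13], [-1.02, 2.26], [0.13, 2.54], [-0.95, 4.09], [0.21, 2.88], [-2.74, 2.74]. Speed limits (rad/s): [2.57, 2.57, 3.14, 3.14, 3.14, 3.14].

INTERFACE

Orientations are given as a unit quaternion [x, y, z, w].
In Python, from workcell import env gives the robot as it stands. Calls block until the motion is done:
- env.move_to(position, orientation): joint-space move of the TCP to a pose.
- env.servo_line(position, v=0.15, rotation=None): straight line of the TCP; rotation=None keeps the orientation; v is the mean speed in m/s.
- env.set_joints(angles): joint-space move.
- env.gripper_open() and env.clamp(f_grip=None): open the fingers fully, or close them until they stop; f_grip is the grip in N (None keeps the last).
- env.dwell(seconds).
- env.ik(position, orientation): joint angles nearest the present ones, or None.
- env.get_image(name): name is "scene" or "top" or "wrist"; returns a dict with "img" (420x560x3 uint8, blue, green, red), "K" (3x3 intrinsics, pixels), "R" (3x3) and "t" (3): a world point X has camera coordinates R X + t; the wrist camera has in their place "tool_from_camera" (4x4, takes a point from camera to tool coordinates, whose origin is the TCP and whose axes are the flange's). Camera axes: x right, y down, z forward; pixel columns grow to the right and rows downward; lengths in m; the calibration is good to about 2 mm. A picture is of the moment at which its call begins: read the wrist's pose just before it. There is no depth.
A pose or a line that the arm cannot do raises env.IKError and nothing moves.
- env.hand_in(): hands the job in, once; it reports no verdict.
Readings, each from a call of its own:
- env.read_clock(): time.
- env.read_q(): joint angles.
- env.read_qd(): joint speeds.
- env.read_effort(): joint torques, N m.
- env.read_tcp_pos(): TCP position.
- env.read_ee_rot(): TCP orientation.
- env.read_wrist_force(): force on the tool from outside, world axes, zero at the start.
- env.read_ft_torque(): the same for the moment, N m.
- env.read_opening(): finger opening in m.
Only numpy, scipy, OpenCV 4.12 (cv2) and the standard library are available. Lean on these libraries where they do the work, as an engineer would, in place of code of your own. Each camera call takes 0.05 s, during which the arm holds its last target. There are 200 camera calls.

## Working session

There is one attempt and no reset: what is moved stays moved. The work goes in short steps, each a Python script; the robot and the scene stay as the last script left them, time stands still between calls to the robot, and variables do not carry over. Pictures are saved under pics/ and viewed, on a budget of 10 in all, crops included, one or two more only if the job needs it, and the job is handed in when it is done.

```bash
mkdir -p pics; ls; python3 - <<'E'
from workcell import env
import cv2,numpy as np
for n in("scene","top"):
    d=env.get_image(n); cv2.imwrite(f"pics/{n}0.png",d["img"]); print(n,d["K"].tolist(),np.round(d["R"],3).tolist(),np.round(d["t"],3).tolist())
print(env.read_clock(),env.read_ee_rot(),env.tip_reach)
E
```

```text
pics
scene [[486.837077314922, 0.0, 278.3704497163262], [0.0, 486.837077314922, 207.81085356524858], [0.0, 0.0, 1.0]] [[0.552, 0.834, -0.007], [0.528, -0.357, -0.771], [-0.645, 0.421, -0.637]] [-0.333, -0.273, 1.71]
top [[398.6076987317096, 0.0, 284.9736081179967], [0.0, 398.6076987317096, 211.53439518788673], [0.0, 0.0, 1.0]] [[-0.026, -1.0, 0.014], [-0.994, 0.024, -0.11], [0.11, -0.017, -0.994]] [0.016, 0.609, 1.078]
0.1 [ 2.16697007e-01  9.76238558e-01 -7.65817334e-04 -3.14672877e-04] 0.011
```

View pics/top0.png

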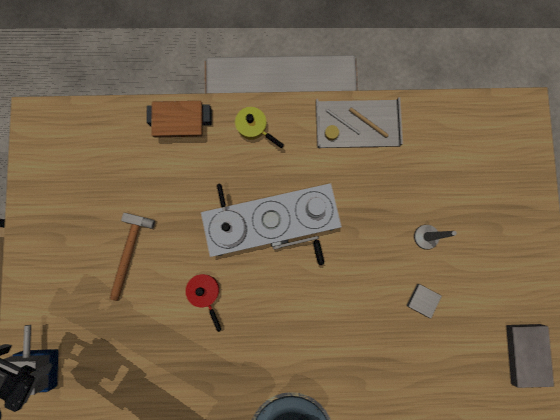

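View pics/scene0.png

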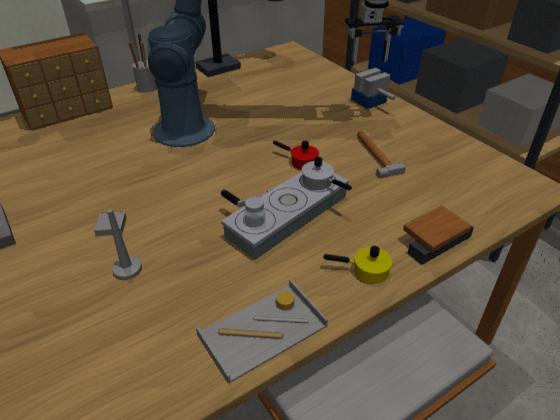

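The top view shows the stand with its deck corners near (202,211), (331,186), (341,226) and (214,255).

Pot candidates in the top view:
- **Steel pot:** (226,228), standing on the stand's left ring. It matches the description, so this is my choice.
- **Red pot:** (202,291), on the bench, a look-alike.
- **Yellow pot:** (251,121), on the bench, a look-alike.
- **Jar:** (315,207), in the right ring.

The lever grip is at about (319,252). I'll check the choice in a close crop.

```bash
cat > h.py <<'E'
from workcell import env
import cv2,numpy as np
def ray(d,uv):
    r=d["R"].T@np.linalg.inv(d["K"])@np.array([*uv,1.]); return -d["R"].T@d["t"],r/np.linalg.norm(r)
def onz(d,uv,z):
    c,r=ray(d,uv); return c+r*(z-c[2])/r[2]
def tri(d1,u1,d2,u2):
    A=0;b=0;P=[]
    for d,u in((d1,u1),(d2,u2)):
        c,r=ray(d,u);M=np.eye(3)-np.outer(r,r);A=A+M;b=b+M@c;P.append((c,r))
    X=np.linalg.solve(A,b); n=np.cross(P[0][1],P[1][1]);n/=np.linalg.norm(n)
    return X,abs((P[1][0]-P[0][0])@n)
def proj(d,X):
    p=d["K"]@(d["R"]@np.asarray(X)+d["t"]); return p[:2]/p[2]
E
python3 - <<'E'
from h import *
t=env.get_image("top");s=env.get_image("scene")
a=cv2.resize(t["img"][170:275,190:350],None,fx=5,fy=5,interpolation=cv2.INTER_CUBIC)
cv2.imwrite("pics/topc.png",cv2.convertScaleAbs(a,alpha=1.3))
def dark(im,x0,y0,x1,y1):
    m=(im[y0:y1,x0:x1].max(2)<45).astype('uint8');n,l,st,c=cv2.connectedComponentsWithStats(m)
    for i in range(1,n):
        if st[i,4]>12: print(np.round(c[i]+[x0,y0],1),st[i]+[x0,y0,0,0,0])
print("top");dark(t["img"],200,180,345,275)
print("scene");dark(s["img"],215,150,355,250)
E
```

```text
top
[220.9 194.8] [217 184   8  23  93]
[225.5 226.6] [222 223   8   8  53]
[318.1 252.1] [313 240  11  25 157]
scene
[317.8 161.6] [314 157   8  10  61]
[341.6 184.9] [332 180  19  12  95]
[229.6 196.8] [221 190  18  15 118]
[330.1 200.8] [328 196   6  11  22]
[237.5 241.4] [225 231  28  19 143]
```

View pics/topc.png

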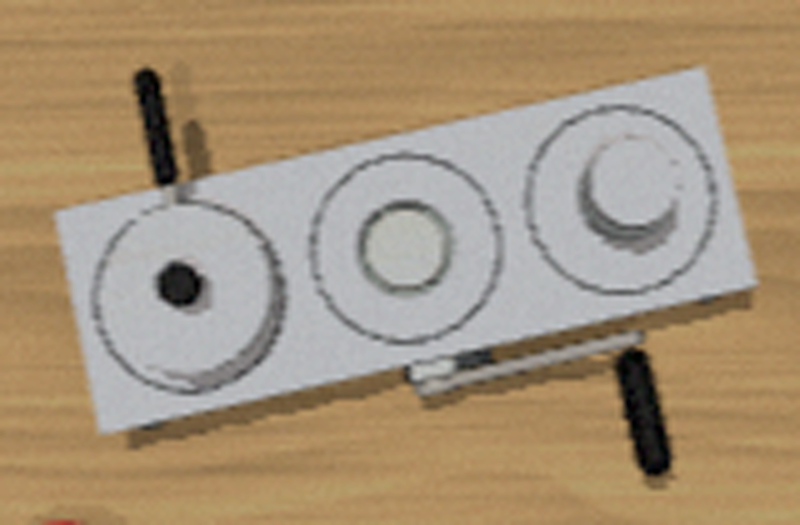

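The crop confirms the grey steel pot with a black knob at crop (180,284), standing in the left ring with its handle pointing away. The deck corners are clear at (55,212), (705,67), (757,287) and (100,433), and the lever is near level with its grip at about (642,412).

```bash
python3 - <<'E'
from h import *
t=env.get_image("top");s=env.get_image("scene")
c=np.array([(55,212),(705,67),(757,287),(100,433)])/5+[190,170]-.4
P=np.array([onz(t,u,.06) for u in c]);print(np.round(P,4))
print("len",[round(float(np.linalg.norm(P[i]-P[(i+1)%4])),4) for i in range(4)])
C=P.mean(0); y=(P[0]+P[3]-P[1]-P[2]);y/=np.linalg.norm(y);x=np.array([y[1],-y[0],0]);print("C",C,"yaw",np.arctan2(x[1],x[0]))
for nm,u in(("mid",(405,248)),("rightring",(621,200))):print(nm,onz(t,np.array(u)/5+[190,170]-.4,.06),"pred",C-(0 if nm=="mid" else .12)*y)
k,e=tri(t,(225.5,226.6),s,(317.8,161.6));print("knob",k,e,"stand frame",(k-C)@x,(k-C)@y)
print("knob top",onz(t,(225.5,226.6),.137)) 
g,e=tri(t,(318.1,252.1),s,(229.6,196.8));print("grip",g,e,"stand",(g-C)@x,(g-C)@y,g[2])
h,e=tri(t,(220.9,194.8),s,(341.6,184.9));print("handle",h,e,(h-C)@x,(h-C)@y)
np.savez("st.npz",C=C,x=x,y=y)
E
```

```text
[[ 0.6105  0.2301  0.06  ]
 [ 0.6821 -0.1262  0.06  ]
 [ 0.5603 -0.1499  0.06  ]
 [ 0.4906  0.2063  0.06  ]]
len [0.3634, 0.124, 0.3629, 0.1222]
C [0.58588147 0.04008617 0.06      ] yaw 0.19574582657351325
mid [0.58624128 0.04071744 0.06      ] pred [0.58588147 0.04008617 0.06      ]
rightring [ 0.60964024 -0.07753534  0.06      ] pred [ 0.60922125 -0.07762218  0.06      ]
knob [0.56461573 0.15509536 0.12470369] 0.0015731576121243826 stand frame 0.001509452347732853 0.11694899784315414
knob top [0.56324669 0.15278656 0.137     ]
grip [ 0.4940539  -0.08515902  0.06222747] 0.0002820329230754154 stand -0.11443388525143186 -0.1049930715929917 0.062227466854535604
handle [0.65168698 0.17072722 0.09261963] 0.0015550544280102743 0.0899582605964975 0.11534713452668173
```

Sizes match: the deck measures 363×123 mm, the knob is at z≈0.125, and the grip radius gives a lever angle of about 0.28. Next I'll move above the knob and check with the wrist camera.

```bash
cat >> h.py <<'E'
from scipy.spatial.transform import Rotation as Rn
S=np.load("st.npz");C,x,y=S["C"],S["x"],S["y"];yaw=np.arctan2(x[1],x[0])
f=(yaw+np.pi)/2; Q=np.array([np.cos(f),np.sin(f),0,0])
def W(a,b,z): 
    p=C+a*x+b*y; return np.array([p[0],p[1],z])
def SF(p): d=np.asarray(p)-C; return np.round([d@x,d@y,p[2]],4)
def wrist():
    p=env.read_tcp_pos();r=Rn.from_quat(env.read_ee_rot()).as_matrix();d=env.get_image("wrist")
    T=np.eye(4);T[:3,:3]=r;T[:3,3]=p;M=np.linalg.inv(T@d["tool_from_camera"]);d["R"],d["t"]=M[:3,:3],M[:3,3];return d
E
python3 - <<'E'
from h import *
p=env.read_tcp_pos();env.servo_line(p+[0,0,.05],v=.2)
q=env.ik(W(0,.117,.24),Q);print(np.round(q,2))
env.move_to(W(0.0015,.117,.24),Q)
d=wrist();print(d["tool_from_camera"].round(3).tolist());cv2.imwrite("pics/w1.png",d["img"])
print(env.read_clock(),SF(env.read_tcp_pos()),env.read_wrist_force())
im=d["img"];m=(im.max(2)<45).astype('uint8');n,l,st,c=cv2.connectedComponentsWithStats(m)
for i in range(1,n):
    if st[i,4]>150: print(c[i],st[i],SF(onz(d,c[i],.137)))
print("lift spot px",proj(d,C))
E
```

```text
[ 0.07  0.07  1.71 -0.    1.36 -1.69]
[[0.0, -0.96, -0.278, 0.081], [1.0, -0.0, 0.001, 0.0], [-0.001, -0.278, 0.96, -0.168], [0.0, 0.0, 0.0, 1.0]]
2.6417 [0.0014 0.1178 0.2399] [-0.04676629  0.29064039  0.89779832]
[409.66381766  20.61823362] [394   6  32  30 702] [-0.1318  0.2036  0.137 ]
[17.69182084 60.29795521] [   0   18   37   86 2054] [-0.1074 -0.0574  0.137 ]
[535.41847826 189.45652174] [501 154  59  85 184] [-0.0188  0.3075  0.137 ]
[ 11.19130435 207.46086957] [  3 192  15  36 230] [-0.0049 -0.082   0.137 ]
[277.63060278 212.35085008] [265 197  26  31 647] [-0.0011  0.1172  0.137 ]
[466.50322581 237.69032258] [460 230  14  17 155] [0.019  0.2619 0.137 ]
[279.12786115 367.0682358 ] [    0   253   560   167 37048] [0.1362 0.1184 0.137 ]
[276.12546125 292.84132841] [270 262  14  64 813] [0.0659 0.116  0.137 ]
[304.91578947 416.57105263] [273 411  77   9 380] [0.1883 0.1414 0.137 ]
lift spot px [154.27177466 190.82704195]
```

View pics/w1.png

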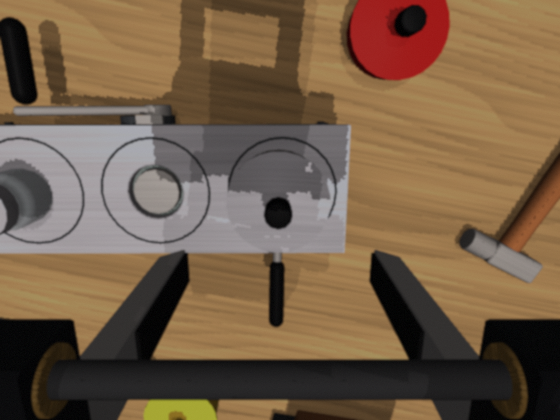

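The wrist view shows the stand's middle ring at (155,191), exactly where it was predicted. The pot's knob is at (278,212), which is stand (0, 0.117), with the red look-alike well apart. Now I'll grasp the knob, slide the pot and release it.

```bash
python3 - <<'E'
from h import *
env.servo_line(W(0,.117,.15),v=.15)
env.servo_line(W(0,.117,.119),v=.06);print("f",env.read_wrist_force())
env.clamp(25);env.dwell(.2);print("open",env.read_opening(),SF(env.read_tcp_pos()),env.read_wrist_force())
p=env.read_tcp_pos()
env.servo_line(W(0,.06,p[2]),v=.06);print(env.read_wrist_force(),env.read_opening(),env.read_ft_torque())
env.servo_line(W(0,0,p[2]),v=.05);env.dwell(.2);print(env.read_wrist_force(),env.read_opening(),SF(env.read_tcp_pos()))
t=env.get_image("top");cv2.imwrite("pics/t2.png",cv2.resize(t["img"][170:275,190:350],None,fx=5,fy=5))
print(env.read_clock())
E
```

```text
f [-0.11842272  0.60492852  0.63732031]
open 0.02162293999460135 [-0.      0.1168  0.119 ] [ 0.72158748 -1.25618401  0.20699742]
[-0.0043205  -0.14646273  0.45661059] 0.021183793412582454 [ 0.1002256  -0.01605807  0.01493942]
[-1.40128111  3.83468157  2.93226618] 0.021453240389578198 [ 1.000e-04 -3.000e-04  1.191e-01]
8.0667
```

```bash
python3 - <<'E'
from h import *
env.gripper_open();env.servo_line(W(0,0,.16),v=.15)
env.servo_line(W(-.1,-.05,.26),v=.25)
d=wrist();cv2.imwrite("pics/w3.png",d["img"]);print(env.read_clock(),SF(env.read_tcp_pos()),env.read_wrist_force())
im=d["img"];m=(im.max(2)<45).astype('uint8');n,l,st,c=cv2.connectedComponentsWithStats(m)
for i in range(1,n):
    if st[i,4]>150: print(c[i],st[i],SF(onz(d,c[i],.137)),SF(onz(d,c[i],.062)))
t=env.get_image("top");s=env.get_image("scene")
def dark(im,b):
    x0,y0,x1,y1=b;m=(im[y0:y1,x0:x1].max(2)<45).astype('uint8');n,l,st,c=cv2.connectedComponentsWithStats(m)
    return [(np.round(c[i]+[x0,y0],1).tolist(),int(st[i,4])) for i in range(1,n) if st[i,4]>12]
for dd in(t,s): print(proj(dd,W(0,0,.126)),dark(dd["img"],(200,120,345,275)))
E
```

```text
10.475 [-0.1003 -0.0494  0.2582] [ 0.60541829 -0.06670185 -0.11151005]
[543.70724346  49.45171026] [536  16  17  69 994] [-0.2186  0.1402  0.137 ] [-0.2282  0.1892  0.062 ]
[498.59330144 141.88197767] [489 114  22  58 627] [-0.1534  0.1185  0.137 ] [-0.1462  0.1619  0.062 ]
[554.51533742 142.93251534] [547 134  13  19 163] [-0.1526  0.1613  0.137 ] [-0.1451  0.2158  0.062 ]
[221.96223446 175.15892998] [ 211  141   22   71 1271] [-0.1278 -0.0934  0.137 ] [-0.114  -0.1048  0.062 ]
[374.53565413 218.24312184] [ 220  211  266   13 1781] [-0.0926  0.0281  0.137 ] [-0.0696  0.0482  0.062 ]
[190.33401222 218.53156823] [163 213  56  11 491] [-0.0924 -0.1204  0.137 ] [-0.0694 -0.1388  0.062 ]
[314.31185567 257.17783505] [289 248  55  31 388] [-0.0587 -0.0196  0.137 ] [-0.0271 -0.0119  0.062 ]
[279.38184344 366.96875851] [    0   253   560   167 36714] [ 0.049  -0.0486  0.137 ] [ 0.1085 -0.0484  0.062 ]
[333.86865149 314.37127846] [323 298  24  32 571] [-0.005  -0.0012  0.137 ] [0.0405 0.0113 0.062 ]
[270.28437075 216.97104258] [([206.5, 122.4], 46), ([249.7, 120.9], 15), ([274.0, 140.2], 87), ([264.2, 186.1], 91), ([270.1, 216.6], 48), ([273.6, 227.8], 40), ([338.6, 242.1], 146), ([265.2, 247.8], 112), ([280.7, 268.7], 54)]
[287.17179125 179.01215857] [([202.0, 124.4], 50), ([259.3, 122.1], 25), ([280.8, 145.2], 55), ([304.6, 144.7], 46), ([288.0, 179.6], 67), ([229.7, 196.7], 133), ([313.3, 204.6], 112), ([301.7, 220.9], 27), ([236.6, 243.7], 19), ([247.7, 250.5], 15), ([334.3, 257.8], 99)]
```

View pics/w3.png

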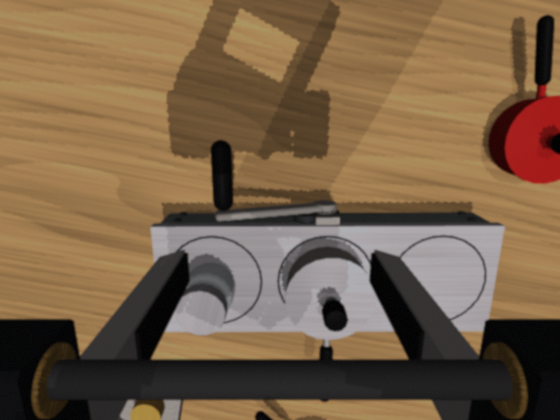

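After release, the knob is within about 1 mm of the lift spot in all three views. The jar still stands in its ring, and the grip is at stand (-0.115, -0.105, 0.062). Next is the lever.

```bash
python3 - <<'E'
from h import *
env.servo_line(W(-.118,-.105,.14),v=.2)
env.servo_line(W(-.118,-.105,.054),v=.1);print("f",env.read_wrist_force())
env.clamp(30);env.dwell(.2);p=SF(env.read_tcp_pos());print("open",env.read_opening(),p,env.read_wrist_force())
for th in np.append(np.arange(.4,1.0,.12),1.0):
    env.servo_line(W(-.118,-.11*np.cos(th),.024+.11*np.sin(th)),v=.06)
    print(round(th,2),SF(env.read_tcp_pos()),np.round(env.read_wrist_force(),1),round(env.read_opening(),4))
    if np.linalg.norm(env.read_wrist_force())>30: break
print(env.read_clock())
E
```

```text
f [ 0.544111   -0.801043   -0.33484856]
open 0.01897844871071086 [-0.118  -0.1054  0.0541] [-0.34467923 -3.8036503  -0.78210797]
0.4 [-0.118  -0.1011  0.0669] [ 0.2 -2.7 -0.5] 0.0189
0.52 [-0.118  -0.0957  0.0788] [ 0.1 -4.6 -0.2] 0.0194
0.64 [-0.1179 -0.0891  0.0901] [ 0.1 -6.4 -0. ] 0.0192
0.76 [-0.1179 -0.0814  0.1008] [-2.3 -9.1  2.3] 0.0195
0.88 [-0.1179 -0.0726  0.1103] [ -4.  -11.1   6.1] 0.0193
1.0 [-0.1178 -0.0628  0.119 ] [ -6.  -13.4  10.2] 0.0189
15.95
```

```bash
python3 - <<'E'
from h import *
for th in [1.12,1.24,1.36,1.47,1.571]:
    env.servo_line(W(-.118,-.11*np.cos(th),.024+.11*np.sin(th)),v=.05)
    print(round(th,2),SF(env.read_tcp_pos()),np.round(env.read_wrist_force(),1),round(env.read_opening(),4))
    if np.linalg.norm(env.read_wrist_force())>45: break
env.dwell(.3)
s=env.get_image("scene");t=env.get_image("top");w=wrist()
cv2.imwrite("pics/s4.png",cv2.resize(s["img"][130:270,190:370],None,fx=4,fy=4,interpolation=cv2.INTER_CUBIC));cv2.imwrite("pics/w4.png",w["img"])
def knob(d,b):
    x0,y0,x1,y1=b;m=(d["img"][y0:y1,x0:x1].max(2)<45).astype('uint8');n,l,st,c=cv2.connectedComponentsWithStats(m)
    return [(np.round(c[i]+[x0,y0],1).tolist(),int(st[i,4])) for i in range(1,n) if st[i,4]>12]
for d in(s,t):
    p=proj(d,W(0,0,.139));print("exp knob",p,"unlifted",proj(d,W(0,0,.126)));u=p.astype(int);print(knob(d,(u[0]-30,u[1]-25,u[0]+30,u[1]+25)))
print(env.read_clock(),env.read_wrist_force())
E
```

```text
1.12 [-0.1178 -0.0523  0.1265] [ -8.4 -16.6  15.7] 0.0191
1.24 [-0.1165 -0.04    0.1321] [ -5.4 -13.2  16. ] 0.0192
1.36 [-0.1158 -0.0265  0.1356] [ -3.7 -10.3  14.1] 0.0193
1.47 [-0.1159 -0.0135  0.1368] [-2.1 -6.9 12.3] 0.0191
1.57 [-0.1157 -0.002   0.1371] [ 0.3 -6.6 10.2] 0.0191
exp knob [287.19220074 174.95485437] unlifted [287.17179125 179.01215857]
[([260.3, 157.0], 90), ([288.0, 175.6], 67), ([306.9, 196.8], 31)]
exp knob [270.16732965 216.47082908] unlifted [270.28437075 216.97104258]
[([265.4, 193.4], 25), ([270.1, 216.0], 50)]
18.4167 [ 0.97664497 -6.12468529  9.25840565]
```

View pics/s4.png

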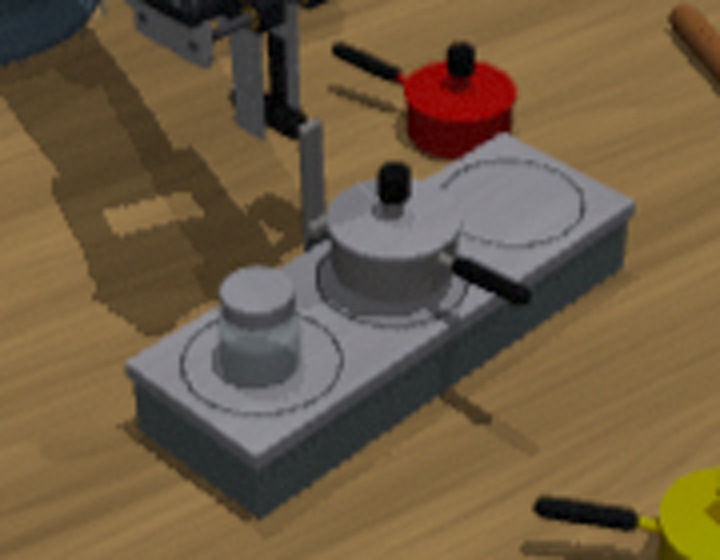

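View pics/w4.png

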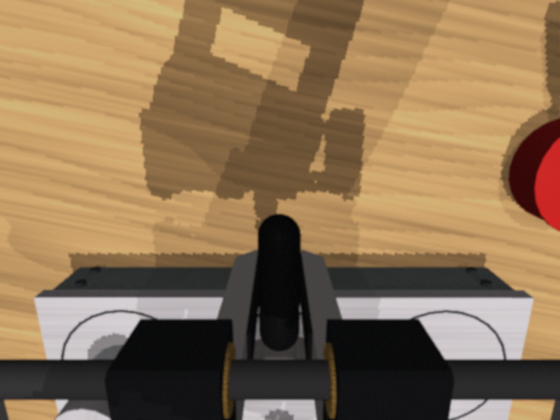

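The lever is upright in the gripper, and the pot is raised and centred: knob at (288.0,175.6) against an expected (287.2,175.0). The jar is standing. The TCP lags about 2 mm in y, so I'll trim that and relieve the z preload, then verify.

```bash
python3 - <<'E'
from h import *
env.servo_line(W(-.116,.0018,.1365),v=.02);env.dwell(.7)
print(SF(env.read_tcp_pos()),env.read_wrist_force(),env.read_opening())
s=env.get_image("scene");w=wrist()
m=(s["img"][160:190,275:300].max(2)<45).astype('uint8');n,l,st,c=cv2.connectedComponentsWithStats(m);print(c[1:]+[275,160],st[1:,4],proj(s,W(0,0,.139)))
m=(w["img"][205:300,250:310].max(2)<40).astype('uint8')
for z in(.142,): # near end of bar (free end), at its centre line
    print("bar end cols",[(r+205,float(np.nonzero(m[r])[0].mean()+250)) for r in (12,25,40) if m[r].any()],"exp",proj(w,W(-.146,0,z)),proj(w,W(-.13,0,z)))
print(env.read_clock())
E
```

```text
[-0.1156  0.0004  0.1375] [-1.07149217 -7.18401303  2.55913737] 0.019100502101283078
[[288.  175.5]] [66] [287.19220074 174.95485437]
bar end cols [(217, 278.5), (230, 278.5), (245, 278.5)] exp [277.0323645  219.40483496] [277.07293055 252.07407024]
19.55
```

```bash
python3 -c "
from workcell import env
print(env.hand_in())"
```

```text
the job is handed in; nothing more can be done
None
```

I slid the steel pot by its knob along the deck into the middle ring and let go. Then I swung the cam lever to upright and handed in with the gripper still holding it, at 19.6 s on the clock.

**Last checks before hand-in:**
- **Lever:** the held grip was at stand y = +0.4 mm, which is upright to about 0.02 rad. The opening of 19.1 mm shows a firm hold.
- **Pot:** the knob was within 1 pixel of where it should be for a centred pot lifted 13 mm.
- **Jar and bench:** the jar was standing in its ring and the look-alikes were untouched. I saw this in the pictures just before the final 2 mm adjustment.
- **Forces:** wrist forces I read stayed under about 25 N.

**What disagreed:** while I raised the lever, the tool ended 3 mm higher and 2 mm short in y compared with the commanded arc. I trimmed this before hand-in; about 7 N of sideways load remains at the grip. In the last wrist picture the bar was 1.5 pixels off its expected column.

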